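# Clear the note block and lift a film can with the tongs

## Task

A block of notes has been left on top of the blue-gripped tongs: lift it off and set it down gently, flat on the free desk. Then pick up the tongs, close their tips on the body of the white film can with the orange lid and lift it upright; it must stay free of fingerprints, so only the tongs may touch it. Finish while still holding it up in the tongs, its underside more than 10 cm above the desk, and leave the black film can, glue stick and eraser where they are.

Things in the scene. Friction and masses are not known exactly. Their poses are not given: they have to be found in the camera images.
- note_center (a point): centre of the block of white paper notes, a solid box 60 (its x) x 50 (its y) x 26 mm tall, 100 g; at the start it lies flat on top of the tongs, over their blue sleeves, its underside 26 mm above the desk, its 60 mm length (x) roughly across the tongs
- tongs_grip (a point): the place to grip the tongs: midway between the two blue sleeves, half-way up (13 mm above the desk as they lie); axes as of the tongs. Sleeves 50 mm long, 26 mm tall; over both the tongs measure about 54 mm at rest (fully open), 42 mm when the tips are closed on a 31 mm thick thing, about 28 mm when the tips meet
- tongs_tip (a point): midway between the black rubber tip pads of the tongs, half-way up, 82 mm ahead of tongs_grip along the tongs' x; fixed to the pivot, so it stays midway as the arms close. Tip pads: 33 mm long, 24 mm tall, 57 mm apart at rest; the tips end 16 mm farther ahead and measure 71 mm over their outsides at rest
- tongs: steel tongs, about 200 mm long, 26 mm tall, 90 g, lying on the desk so that the arms open and close horizontally; x points from the black pivot to the tips, y across the arms, z up; origin under the pivot at the underside, 70 mm behind tongs_grip
- tongs_left: the tongs' left arm (on their +y); origin at its pivot pin, 6 mm left of the middle. Both arms move alike against a spring that holds them open: pressing the sleeves takes about 3 N at first, 4 N at 50 mm over the sleeves, 6 N at 42 mm. So a part squeeze to 50 mm carries the tongs with their tips still 48 mm apart
- tongs_right: the tongs' right arm (on their -y); origin at its pivot pin, 6 mm right of the middle. The rubber tips pinch a thing with a little under half of the squeeze on the sleeves beyond the spring's; 25 to 50 N on the sleeves holds the can well
- white_can_center (a point): centre of the white film can with orange lid, standing upright on the desk: body 31 mm in diameter and 45 mm tall, lid 34 mm in diameter above it, 52 mm tall in all, 20 to 40 g; the one to lift with the tongs
- black_can_center (a point): centre of the black film can with grey lid, same size, standing upright; leave it alone. Either can may be on the left
- white_can: the white film can; origin at the centre of its underside
- black_can: the black film can; origin at the centre of its underside
- note_block: the note block; origin at the centre of its underside
- glue_stick: white glue stick with red cap, 26 mm thick and 91 mm tall, standing at the right; leave it alone; origin at the centre of its underside
- eraser: eraser in a blue sleeve, 43 x 20 x 12 mm, lying at the right; leave it alone; origin at the centre of its underside
Not all that is in view belongs to the job. What is shaped like the note_block but turquoise or yellow is not meant.

How it is judged:
By the outcome, as a careful person would: the job done as asked, in the order asked, and still so for the second after the job is handed in, while the arm keeps its last pose, push and grip.
It also fails if it takes over 51 s, if anything falls off the work surface, if the arm or the gripper's body presses on something with over 40 N, if the wrist force passes 120 N, or if a joint passes its speed limit or range.

## Robot

A 7-joint arm with a two-finger parallel gripper is mounted at the origin on a cart in front of the work surface, level with it; the furniture and walls round the work are solid. World frame = base frame: x ahead of the robot, y to its left, z up, the work surface at z = 0. Lengths are in mm, angles in rad, forces in N, time in s.
With the tool pointing down it reaches from about 425 to 875 mm from the base axis. Payload 4.7 kg.
Tool frame: the origin (TCP) lies between the finger pads; the fingertips stand 14 mm ahead of it and the grasp point (between the pads) lies 5 mm behind it (arm.finger_overhang is the distance from the TCP to the fingertips, in mm); z points along the fingers, y is the line along which they close (so a half turn about z gives the same grasp; the last joint's range is limited). The gripper opens to 85 mm and grips with 20 to 120 N. Pads are 22 mm wide; open, the fingers measure 114 mm over their backs; the gripper's body (76 mm by 85 mm) begins 54 mm behind the grasp point. The pads swing forward as they close: fully open they stand 13 mm farther back than shut.
Start: joints at [-1.268, 0.321, -0.07, 1.45, 0.023, 1.371, -0.057], TCP at [185.149, 623.094, 219.649] pointing down, gripper open.
Joint ranges: [-2.86, 2.86], [-0.3, 2.09], [-1.38, 1.24], [0.06, 2.45], [-1.56, 4.7], [0.09, 2.05], [-2.69, 2.69]. Speed limits (rad/s): [2.57, 2.57, 3.14, 3.14, 3.14, 3.14, 3.14].

## Interface

Orientations are given as a rotation vector (axis times angle).
In Python, from workcell import monitor, viewer, order, arm gives the robot as it stands.
- The arm moves only by the tool drive_tool, never from a script. Its argument "series" is a list of rows, each an object of numbers: "rx", "ry", "rz": the turn, a rotation vector about the tool's x, y, z in rad; "dx", "dy", "dz": the shift along the tool's x, y, z in m; "fingers": the opening, from -1 (shut) to 1 (fully open). A call has 1 to 8 rows; each row is the pose to reach, as a shift and turn from the pose commanded when the call began, along the tool's axes at that moment; what a row does not reach only later rows make up. A row lasts 1/12 s, in which the tool goes at most 41.7 mm and 7.16 degrees, less where a joint would pass 70% of its speed; a pose out of reach is approached as far as the arm can. A call with a gripper value outside its range is refused whole. The fingers move at their own pace and stop on an object; "squeeze" is the grip in N (left out, the last holds). Time passes only in rows, so rows that repeat a pose let the fingers close. It gives the time, the measured TCP pose, the force, the opening and the grip force at its end, in the units of the state.
- monitor.get_obs(): the state, without advancing time (a new reading comes with each control period).
- viewer.get_image(name): name is "scene" or "side" or "wrist"; returns the picture (420x560x3 uint8, blue, green, red); there is no depth.
- viewer.camera_model(name): a dict with "fx", "fy", "cx", "cy" (pixels), "rvec" (rotation vector, rad) and "tvec" (3), from world to camera coordinates, as OpenCV has them. Camera axes: x right, y down, z forward; pixel columns grow to the right and rows downward; lengths in mm; the calibration is good to about 2 mm. A picture is of the moment at which its call begins: read the wrist's pose just before it. camera_model takes no time and is no camera call; for the wrist camera it gives the pose at the moment of the call.
- order.hand_in(): hands the job in; it is judged then, once.
The state is a dict: "clock": time; "qpos": joint angles; "dq": joint speeds; "effort": joint torques, N m; "tool_pos": TCP position; "tcp_rot": TCP orientation; "force": force on the tool from outside, world axes, zero at the start; "moment": the same for the moment, N m; "grip_width": finger opening in mm; "gripper_force": force on a finger pad.
Only numpy, scipy, OpenCV 4.12 (cv2) and the standard library are available. Lean on these libraries where they do the work, as an engineer would, in place of code of your own. Each camera call takes 0.05 s, during which the arm holds its last target. There are 200 camera calls.

## Working session

There is one attempt and no reset: what is moved stays moved. The work goes in short steps, Python scripts to look and compute and a tool call to move; the robot and the scene stay as the last step left them, time stands still between calls to the robot, and variables do not carry over. Pictures are saved under pics/ and viewed, at most 10 in all, crops included, and the job is handed in when it is done.

Besides the shell and the picture viewer there is one more tool, called after ">>>" as name(argument=value, ...) on one line, values as JSON. drive_tool: Moves the arm, as the interface text tells. Its arguments: {"type":"object","properties":{"series":{"type":"array","items":{"type":"object","properties":{"rx":{"type":"number"},"ry":{"type":"number"},"rz":{"type":"number"},"dx":{"type":"number"},"dy":{"type":"number"},"dz":{"type":"number"},"fingers":{"type":"number"}}}},"squeeze":{"type":"number"}},"required":["series"]}

```bash
mkdir -p pics; cat > h.py <<'E'
import numpy as np, cv2
from workcell import monitor, viewer, order, arm
def snap(n,f):
    m=viewer.camera_model(n); im=np.array(viewer.get_image(n)); cv2.imwrite('pics/'+f,im); return im,m
def ray(m,u,v):
    R=cv2.Rodrigues(np.array(m['rvec'],float))[0]; t=np.array(m['tvec'],float).ravel()
    return -R.T@t, R.T@np.array([(u-m['cx'])/m['fx'],(v-m['cy'])/m['fy'],1])
def onz(m,u,v,z):
    c,d=ray(m,u,v); return c+d*(z-c[2])/d[2]
def proj(m,p):
    K=np.array([[m['fx'],0,m['cx']],[0,m['fy'],m['cy']],[0,0,1]],float)
    return cv2.projectPoints(np.array(p,float).reshape(-1,3),np.array(m['rvec'],float),np.array(m['tvec'],float),K,None)[0].reshape(-1,2)
def tool(p):
    "world point -> shift along tool axes (m) from the measured TCP"
    o=monitor.get_obs(); R=cv2.Rodrigues(np.array(o['tcp_rot'],float))[0]
    return R.T@(np.array(p)-o['tool_pos'])/1000
E
python3 - <<'E'
from h import *
o=monitor.get_obs(); print(o); print(cv2.Rodrigues(np.array(o['tcp_rot'],float))[0].round(3))
a,m1=snap('scene','s0.png'); b,m2=snap('side','d0.png'); c,m3=snap('wrist','w0.png')
cv2.imwrite('pics/all0.png',cv2.resize(np.hstack([a,b]),(800,300)))
for m in(m1,m2,m3): print(ray(m,280,210))
E
```

```text
{'clock': 0.0, 'qpos': array([-1.2679495 ,  0.32185235, -0.07009545,  1.45166901,  0.02258881,
        1.37081587, -0.05689047]), 'dq': array([-0.00169497, -0.00102645,  0.00152638, -0.00128654,  0.00044819,
        0.00010173, -0.00078345]), 'effort': array([ 2.02454066e-04, -4.93593478e+01, -3.82497869e-01, -3.14326644e+01,
        1.27285984e-02,  1.16456591e-02,  2.87269664e-06]), 'tool_pos': array([184.96541147, 622.53706774, 218.50756512]), 'tcp_rot': array([-4.51885331e-01, -3.10872203e+00,  3.05877457e-03]), 'force': array([-0.3446914 ,  0.67130058, -0.24805253]), 'moment': array([ 0.07240444, -0.02963153,  0.01318915]), 'gripper_force': 0.0, 'grip_width': 85.45104997702772}
[[-0.959  0.285 -0.   ]
 [ 0.285  0.959 -0.002]
 [-0.    -0.002 -1.   ]]
(array([  61.08951196, -445.35352143,  538.36617669]), array([ 0.46229208,  0.66261485, -0.5895149 ]))
(array([ -53.53430342, -791.40967854,  641.55891197]), array([ 0.45945268,  0.73347304, -0.50098957]))
(array([107.39194155, 644.28117982, 373.30994069]), array([ 0.30057706, -0.1097635 , -0.9476289 ]))
```

View pics/s0.png

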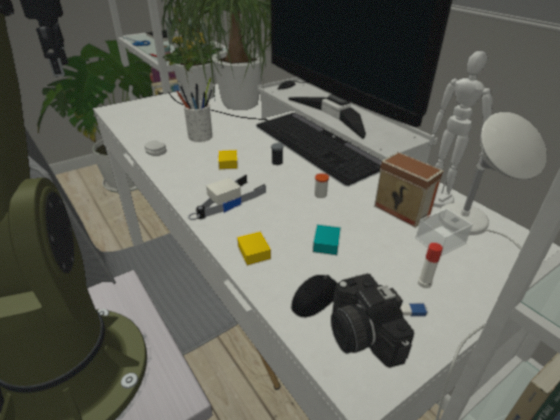

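View pics/d0.png

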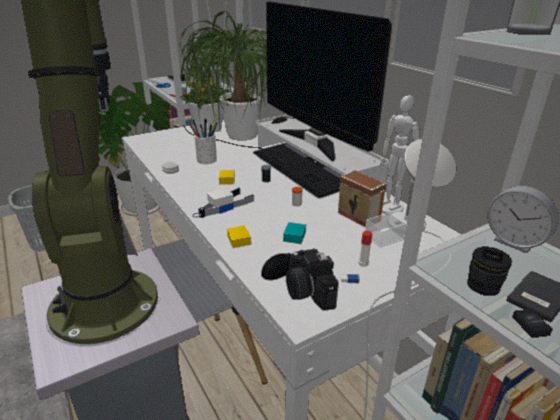

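The scene picture shows the notes at (223,191) on the tongs, with the pivot at (197,211) and the tips at (242,181) and (265,187). The white can is at (321,185), the black can at (277,154) and a yellow block at (228,159). In the side picture the notes are at (219,200), the white can at (297,196) and the black can at (266,173).

```bash
python3 - <<'E'
from h import *
m1=viewer.camera_model('scene');m2=viewer.camera_model('side')
for n,u,v,u2,v2,z in [('note',223,191,219,200,40),('pivot',197,211,201,213,13),('tipL',242,181,234,190,13),('tipR',265,187,252,198,13),('white',321,186,297,196,26),('black',277,154,266,173,26),('yel1',228,159,227,177,20),('yel2',255,247,239,236,20),('turq',327,239,295,233,20),('holder',412,190,361,197,50),('glue',430,266,365,249,45),('bowl',155,147,170,168,8)]:
    print(n,onz(m1,u,v,z).round(),onz(m2,u2,v2,z).round())
c=cv2.imread('pics/s0.png')[120:280,160:380]
cv2.imwrite('pics/c0.png',cv2.resize(c,None,fx=3.4,fy=3.4,interpolation=2))
E
```

```text
note [387. 246.  40.] [378. 229.  40.]
pivot [320. 245.  13.] [320. 231.  13.]
tipL [465. 297.  13.] [465. 310.  13.]
tipR [497. 243.  13.] [488. 235.  13.]
white [598. 155.  26.] [599. 155.  26.]
black [601. 344.  26.] [601. 343.  26.]
yel1 [484. 402.  20.] [481. 393.  20.]
yel2 [358.  64.  20.] [354.  59.  20.]
turq [489.   4.  20.] [487.  -4.  20.]
holder [731.   0.  50.] [728.  18.  50.]
glue [ 572. -177.   45.] [ 569. -180.   45.]
bowl [356. 598.   8.] [352. 584.   8.]
```

View pics/c0.png

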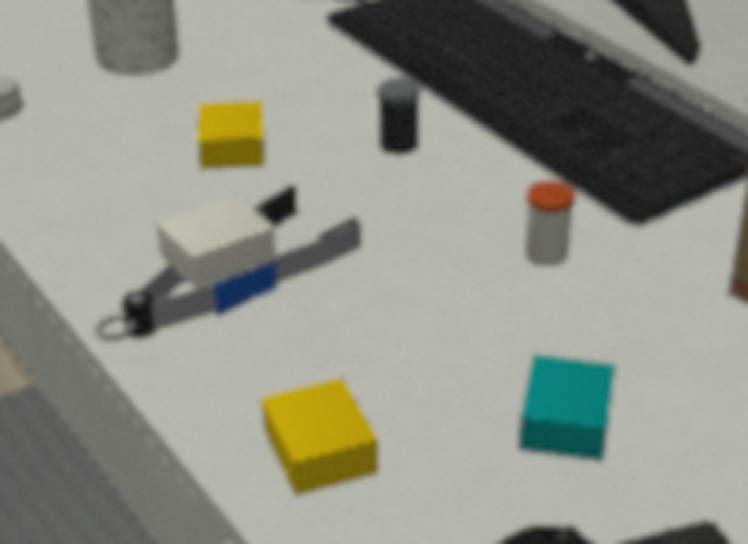

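The crop shows the tongs pivot near scene pixel (200,212), the tips near (247,178) and (264,189), and the notes over the sleeves. I'll move above the tongs for a wrist view.

>>> drive_tool(series=[{"dx": -0.038, "dy": -0.037, "rz": -0.05}, {"dx": -0.076, "dy": -0.075, "rz": -0.1}, {"dx": -0.108, "dy": -0.106, "rz": -0.16}, {"dx": -0.14, "dy": -0.138, "rz": -0.21}, {"dx": -0.168, "dy": -0.165, "rz": -0.26}, {"dx": -0.196, "dy": -0.193, "rz": -0.31}, {"dx": -0.222, "dy": -0.219, "rz": -0.36}, {"dx": -0.25, "dy": -0.246, "rz": -0.4}])

```text
validation failed for argument at $.se...
```

>>> drive_tool(series=[{"dx": -0.052, "dy": -0.028}, {"dx": -0.073, "dy": -0.029}, {"dx": -0.073, "dy": -0.029}, {"dx": -0.073, "dy": -0.029}])

```text
validation failed for argument at $.se...
```

```bash
python3 - <<'E'
from h import *
o=monitor.get_obs(); print(o['tool_pos'],o['tcp_rot'],o['qpos'].round(2))
im,m=snap('wrist','w1.png'); np.save('w1.npy',m,allow_pickle=True)
hsv=cv2.cvtColor(im,cv2.COLOR_BGR2HSV)
blue=cv2.inRange(hsv,(105,120,40),(130,255,255))
for c in cv2.findContours(blue,0,2)[0]:
    if cv2.contourArea(c)>60: r=cv2.minAreaRect(c); print('blue',r)
E
```

```text
[185.03647753 622.66919368 218.76005222] [-4.51961247e-01 -3.10877870e+00  2.34265841e-03] [-1.27  0.32 -0.07  1.45  0.02  1.37 -0.06]
```

View pics/w1.png

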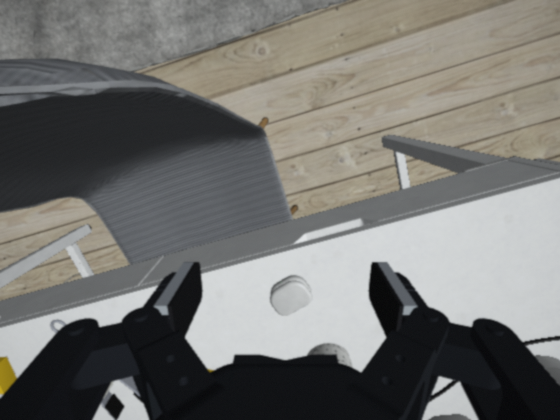

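The wrist view is still the start pose, with the desk edge and the bowl at (290,293), because both moves were refused. I'll retry with every key given.

>>> drive_tool(series=[{"dx": -0.038, "dy": -0.037, "dz": 0, "rx": 0, "ry": 0, "rz": -0.05, "fingers": 1}, {"dx": -0.076, "dy": -0.075, "dz": 0, "rx": 0, "ry": 0, "rz": -0.1, "fingers": 1}, {"dx": -0.108, "dy": -0.106, "dz": 0, "rx": 0, "ry": 0, "rz": -0.16, "fingers": 1}, {"dx": -0.14, "dy": -0.138, "dz": 0, "rx": 0, "ry": 0, "rz": -0.21, "fingers": 1}, {"dx": -0.168, "dy": -0.165, "dz": 0, "rx": 0, "ry": 0, "rz": -0.26, "fingers": 1}, {"dx": -0.196, "dy": -0.193, "dz": 0, "rx": 0, "ry": 0, "rz": -0.31, "fingers": 1}, {"dx": -0.222, "dy": -0.219, "dz": 0, "rx": 0, "ry": 0, "rz": -0.36, "fingers": 1}, {"dx": -0.25, "dy": -0.246, "dz": 0, "rx": 0, "ry": 0, "rz": -0.4, "fingers": 1}])

```text
clock: 0.87
tool_pos: [346.8, 329.2, 219.7]
tcp_rot: [-0.179, 3.136, 0.001]
force: [2.5, 0.8, 0.3]
grip_width: 85.3
gripper_force: 0.0
```

>>> drive_tool(series=[{"dx": -0.015, "dy": -0.036, "dz": 0, "rx": 0, "ry": 0, "rz": -0.05, "fingers": 1}, {"dx": -0.034, "dy": -0.075, "dz": 0, "rx": 0, "ry": 0, "rz": -0.05, "fingers": 1}, {"dx": -0.034, "dy": -0.083, "dz": 0, "rx": 0, "ry": 0, "rz": -0.05, "fingers": 1}, {"dx": -0.034, "dy": -0.083, "dz": 0, "rx": 0, "ry": 0, "rz": -0.05, "fingers": 1}])

```text
clock: 1.2
tool_pos: [391.0, 248.8, 219.8]
tcp_rot: [-0.241, 3.132, -0.0]
force: [-0.0, 0.9, 0.6]
grip_width: 85.7
gripper_force: 0.0
```

```bash
python3 - <<'E'
from h import *
o=monitor.get_obs(); print(o['tool_pos'],o['tcp_rot'],o['qpos'].round(2))
im,m=snap('wrist','w2.png'); np.save('w2.npy',m,allow_pickle=True)
hsv=cv2.cvtColor(im,cv2.COLOR_BGR2HSV)
blue=cv2.inRange(hsv,(105,120,40),(130,255,255))
for c in cv2.findContours(blue,0,2)[0]:
    if cv2.contourArea(c)>60: r=cv2.minAreaRect(c); print('blue',r)
E
```

```text
[390.97057301 248.81435064 219.81470381] [-2.41123378e-01  3.13202171e+00 -2.02912333e-04] [-0.84 -0.09  0.21  1.9   0.02  1.33  1.08]
```

View pics/w2.png

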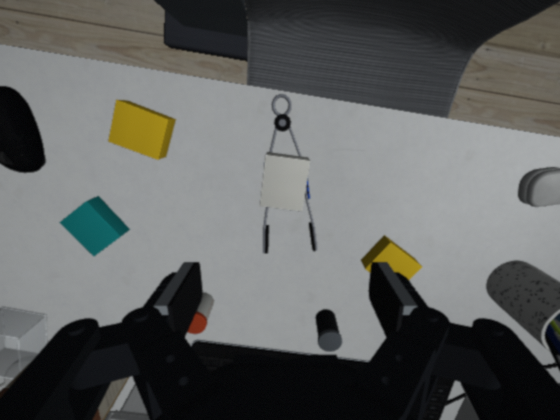

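The wrist view shows the notes' top with corners near (268,153), (309,157), (305,212) and (261,208). The pivot is at (282,122), the tip pads at (266,238) and (312,236), the white can's lid at (197,325) and the black can at (328,330).

```bash
python3 - <<'E'
from h import *
m=np.load('w2.npy',allow_pickle=True).item(); im=cv2.imread('pics/w2.png')
roi=im[145:222,248:325].astype(int); g=roi.min(2); sp=roi.max(2)-g
print(im[180,285],im[180,220]) 
mask=((np.abs(roi-im[175:190,275:295].reshape(-1,3).mean(0)).sum(2)<24)*255).astype(np.uint8)
mask=cv2.morphologyEx(mask,cv2.MORPH_OPEN,np.ones((5,5)))
cs=max(cv2.findContours(mask,0,2)[0],key=cv2.contourArea); r=cv2.minAreaRect(cs); b=cv2.boxPoints(r)+[248,145]
print(r,b)
P=np.array([onz(m,*p,52) for p in b]); print(P.round(1),P.mean(0)); print(np.linalg.norm(np.diff(P,axis=0),axis=1))
e=P[1]-P[0]; print(np.degrees(np.arctan2(e[1],e[0])))
pv=onz(m,282.5,122,24); dk=cv2.inRange(im,(0,0,0),(50,50,50))[218:256,255:325]
n,l,s,c=cv2.connectedComponentsWithStats(dk); print('tips',s[1:],c[1:]+[255,218])
t=[onz(m,*(x+[255,218]),20) for x in c[1:]]; print('pivot',pv,'tips',t)
o=im[300:335,180:215]; 
E
```

```text
[155 159 158] [155 153 150]
((46.0, 38.0), (76.0, 60.0), 90.0) [[264. 145.]
 [324. 145.]
 [324. 221.]
 [264. 221.]]
[[347.9 217.6  52. ]
 [337.7 282.2  52. ]
 [424.6 299.5  52. ]
 [435.7 229.3  52. ]] [386.48216932 257.14568724  52.        ]
[65.4224786  88.60031425 71.08791091]
98.90501844391392
tips [[55  5  5 27 66]
 [10  8  3 27 71]] [[311.92424242 236.10606061]
 [266.02816901 238.94366197]]
pivot [321.8300357  233.70306097  24.        ] tips [array([459.40088786, 294.26519504,  20.        ]), array([472.90335065, 234.7309619 ,  20.        ])]
```

```bash
python3 - <<'E'
from h import *
m=np.load('w2.npy',allow_pickle=True).item(); im=cv2.GaussianBlur(cv2.imread('pics/w2.png'),(3,3),0).astype(int)
mask=(((im[...,2]-im[...,0])>-1)&(im[...,2]>130)&((im[...,2]-im[...,0])<25)).astype(np.uint8)*255
mask=mask[140:230,245:330]; mask=cv2.morphologyEx(mask,cv2.MORPH_OPEN,np.ones((5,5)))
cs=max(cv2.findContours(mask,0,2)[0],key=cv2.contourArea); r=cv2.minAreaRect(cs); b=cv2.boxPoints(r)+[245,140]
print(b.round())
for b in (b,np.array([(268,153),(309,157),(305,212),(261,208)])):
    P=np.array([onz(m,*p,52) for p in b]); print(P.round(1).tolist(),P.mean(0)); print(np.linalg.norm(np.diff(P,axis=0),axis=1))
E
```

```text
[[259. 206.]
 [265. 155.]
 [310. 160.]
 [303. 211.]]
[[417.8, 220.8, 52.0], [358.2, 220.2, 52.0], [356.6, 269.7, 52.0], [416.5, 273.1, 52.0]] [387.25199579 245.9423034   52.        ]
[59.59010792 49.48798856 59.95651286]
[[355.8, 223.1, 52.0], [353.1, 268.4, 52.0], [417.0, 275.3, 52.0], [420.1, 223.7, 52.0]] [386.50674094 247.60933277  52.        ]
[45.40819276 64.29952734 51.71414133]
```

```bash
python3 - <<'E'
from h import *
m=viewer.camera_model('scene')
b=np.array([(159,233),(232,200),(273,236),(196,270)])/3.4+[160,120]
P=np.array([onz(m,*p,52) for p in b]); print(P.round(1).tolist(),P.mean(0)); print(np.linalg.norm(np.diff(P,axis=0),axis=1))
for p in [(386.5,246.5,51)]:
  print(tool(p))
# desk edge
print([onz(viewer.camera_model('scene'),x/3.4+160,y/3.4+120,0).round() for x,y in((0,240),(240,540))])
E
```

```text
[[354.5, 258.1, 52.0], [413.3, 267.6, 52.0], [413.9, 213.8, 52.0], [354.7, 207.0, 52.0]] [384.07657521 236.65016808  52.        ]
[59.50476346 53.81488498 59.57768205]
[ 0.00393258 -0.00452663  0.16871527]
[array([289., 388.,   0.]), array([286.,  34.,   0.])]
```

>>> drive_tool(series=[{"dx": 0.004, "dy": -0.002, "dz": 0.04, "rx": 0, "ry": 0, "rz": 0.08, "fingers": 1}, {"dx": 0.004, "dy": -0.002, "dz": 0.08, "rx": 0, "ry": 0, "rz": 0.08, "fingers": 1}, {"dx": 0.004, "dy": -0.002, "dz": 0.12, "rx": 0, "ry": 0, "rz": 0.08, "fingers": 1}, {"dx": 0.004, "dy": -0.002, "dz": 0.15, "rx": 0, "ry": 0, "rz": 0.08, "fingers": 1}, {"dx": 0.004, "dy": -0.002, "dz": 0.168, "rx": 0, "ry": 0, "rz": 0.08, "fingers": 1}, {"dx": 0.004, "dy": -0.002, "dz": 0.176, "rx": 0, "ry": 0, "rz": 0.08, "fingers": 1}, {"dx": 0.004, "dy": -0.002, "dz": 0.176, "rx": 0, "ry": 0, "rz": 0.08, "fingers": 1}])

```text
clock: 1.83
tool_pos: [383.6, 250.4, 41.8]
tcp_rot: [0.131, -3.135, 0.003]
force: [-0.1, -0.4, 0.4]
grip_width: 85.3
gripper_force: 0.0
```

>>> drive_tool(series=[{"dx": 0, "dy": 0, "dz": 0, "rx": 0, "ry": 0, "rz": 0, "fingers": 0}, {"dx": 0, "dy": 0, "dz": 0, "rx": 0, "ry": 0, "rz": 0, "fingers": -0.2}, {"dx": 0, "dy": 0, "dz": 0, "rx": 0, "ry": 0, "rz": 0, "fingers": -0.2}, {"dx": 0, "dy": 0, "dz": 0, "rx": 0, "ry": 0, "rz": 0, "fingers": -0.2}, {"dx": 0, "dy": 0, "dz": 0, "rx": 0, "ry": 0, "rz": 0, "fingers": -0.2}, {"dx": 0, "dy": 0, "dz": 0, "rx": 0, "ry": 0, "rz": 0, "fingers": -0.2}], squeeze=25)

```text
clock: 2.33
tool_pos: [386.0, 250.2, 44.2]
tcp_rot: [-0.127, 3.138, 0.001]
force: [-0.4, -0.2, -0.2]
grip_width: 34.3
gripper_force: 0.0
```

```bash
python3 - <<'E'
from h import *
a,_=snap('scene','s1.png'); b,_=snap('wrist','w3.png')
c=cv2.resize(a[110:250,150:310],(480,420),interpolation=2)
cv2.imwrite('pics/m1.png',cv2.resize(np.hstack([c,b]),(800,323)))
E
```

```text
(no output)
```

View pics/m1.png

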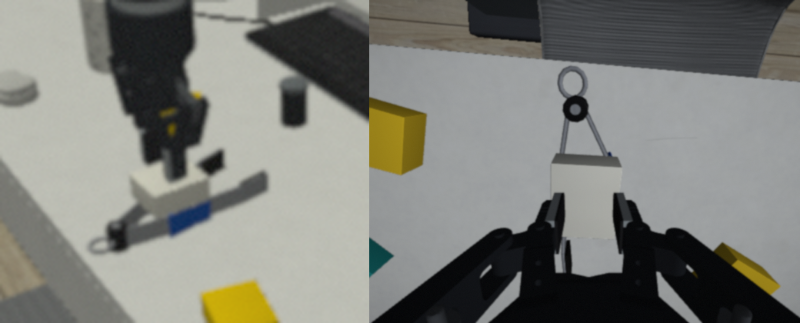

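The wrist part shows the notes between or under the fingers. Their near top edge runs at row 155 of the composite, columns 551 to 621, and the finger gap spans columns 562 to 617. I'll check the geometry.

```bash
python3 - <<'E'
from h import *
m=viewer.camera_model('wrist'); s=viewer.camera_model('scene')
for p in [(236,201.5),(327,201.5),(327,309),(236,309)]: print(onz(m,*p,52).round(1))
print(ray(m,280,210))
for z in (30,38,52,60): print(z,proj(m,[(386,250-17,z),(386,250+17,z)]).round().tolist(),(((proj(s,[(386,233,z),(386,267,z)])-[150,110])*3)*0.769).round().tolist())
im=cv2.imread('pics/w3.png')[180:340,180:400]; cv2.imwrite('pics/c3.png',cv2.resize(im,None,fx=3.5,fy=3.5,interpolation=2))
E
```

```text
[351.6 220.1  52. ]
[347.7 267.9  52. ]
[414.5 276.4  52. ]
[419.  222.2  52. ]
(array([304.99060874, 242.27174341, 198.56916097]), array([ 0.31974104,  0.00845662, -0.94767572]))
30 [[260.0, 244.0], [313.0, 248.0]] [[174.0, 202.0], [158.0, 186.0]]
38 [[259.0, 250.0], [314.0, 254.0]] [[174.0, 195.0], [157.0, 179.0]]
52 [[257.0, 261.0], [317.0, 266.0]] [[173.0, 183.0], [156.0, 167.0]]
60 [[256.0, 269.0], [318.0, 273.0]] [[172.0, 176.0], [155.0, 160.0]]
```

View pics/c3.png

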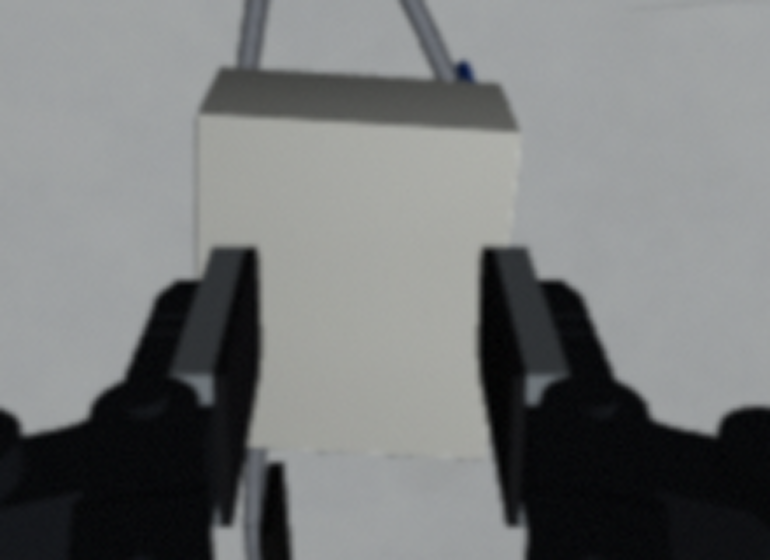

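The crop shows the notes' near top edge at crop (200,115) to (520,130). The pads overlap the top face from inside its sides, so the fingertips appear to be above the notes. I'll check the overhang and the depth.

```bash
python3 - <<'E'
from h import *
print([ (x,getattr(arm,x)) for x in dir(arm) if x[0]!='_'])
o=monitor.get_obs(); print(o['tool_pos'],o['tcp_rot'],o['grip_width'],o['gripper_force'],o['force'])
m=viewer.camera_model('wrist'); print(m['fx'],m['cx'])
# depth from known widths
for z in(26,52,60): print(z,[onz(m,*p,z).round(1) for p in[(237,213),(328.6,217),(239,312),(320,311)]])
E
```

```text
[('PlanningError', <class 'workcell.PlanningError'>), ('finger_overhang', 14.0)]
[385.78305142 249.98624215  43.89498233] [-1.27083214e-01  3.13860423e+00  6.35018437e-04] 33.9643733594636 0.0 [-0.51265652 -0.74452126 -0.04732725]
290.762381174136 285.0813540856001
26 [array([367.4, 217. ,  26. ]), array([365.3, 274.7,  26. ]), array([441.6, 220.8,  26. ]), array([436. , 277.8,  26. ])]
52 [array([358. , 220.8,  52. ]), array([356.2, 269.9,  52. ]), array([421., 224.,  52.]), array([416.2, 272.4,  52. ])]
60 [array([355.1, 222. ,  60. ]), array([353.4, 268.3,  60. ]), array([414.6, 225. ,  60. ]), array([410.2, 270.8,  60. ])]
```

The pad gap in the picture puts the fingertips near z = 59 with the TCP at 44, so they closed above the notes. I'll open, go 28 mm lower and close again; open, they clear the tongs on both sides.

>>> drive_tool(series=[{"dx": 0, "dy": 0, "dz": 0, "rx": 0, "ry": 0, "rz": 0, "fingers": 1}, {"dx": 0, "dy": 0, "dz": 0, "rx": 0, "ry": 0, "rz": 0, "fingers": 1}, {"dx": 0, "dy": 0, "dz": 0, "rx": 0, "ry": 0, "rz": 0, "fingers": 1}, {"dx": 0, "dy": 0, "dz": 0, "rx": 0, "ry": 0, "rz": 0, "fingers": 1}, {"dx": -0.002, "dy": -0.003, "dz": 0.01, "rx": 0, "ry": 0, "rz": 0, "fingers": 1}, {"dx": -0.002, "dy": -0.003, "dz": 0.02, "rx": 0, "ry": 0, "rz": 0, "fingers": 1}, {"dx": -0.002, "dy": -0.003, "dz": 0.026, "rx": 0, "ry": 0, "rz": 0, "fingers": 1}, {"dx": -0.002, "dy": -0.003, "dz": 0.026, "rx": 0, "ry": 0, "rz": 0, "fingers": 1}])

```text
clock: 3.1
tool_pos: [386.4, 245.9, 15.4]
tcp_rot: [0.127, -3.136, 0.004]
force: [0.0, -0.7, -0.3]
grip_width: 85.1
gripper_force: 0.0
```

>>> drive_tool(series=[{"dx": 0, "dy": 0, "dz": 0, "rx": 0, "ry": 0, "rz": 0, "fingers": 0.4}, {"dx": 0, "dy": 0, "dz": 0, "rx": 0, "ry": 0, "rz": 0, "fingers": 0.1}, {"dx": 0, "dy": 0, "dz": 0, "rx": 0, "ry": 0, "rz": 0, "fingers": 0.1}, {"dx": 0, "dy": 0, "dz": 0, "rx": 0, "ry": 0, "rz": 0, "fingers": 0.1}, {"dx": 0, "dy": 0, "dz": 0, "rx": 0, "ry": 0, "rz": 0, "fingers": 0.1}, {"dx": 0, "dy": 0, "dz": 0, "rx": 0, "ry": 0, "rz": 0, "fingers": 0.1}], squeeze=20)

```text
clock: 3.6
tool_pos: [388.2, 247.4, 18.1]
tcp_rot: [-0.128, 3.138, 0.001]
force: [-0.2, 0.1, 2.4]
grip_width: 50.2
gripper_force: 20.6
```

```bash
python3 - <<'E'
from h import *
o=monitor.get_obs(); print(o['tool_pos'],o['grip_width'],o['gripper_force'])
a,_=snap('scene','s4.png'); b,_=snap('wrist','w4.png')
c=cv2.resize(a[110:250,150:310],(480,420),interpolation=2)
cv2.imwrite('pics/m4.png',cv2.resize(np.hstack([c,b]),(800,323)))
E
```

```text
[388.17386995 247.42330331  18.05912238] 50.23402045436831 20.606143141631037
```

View pics/m4.png

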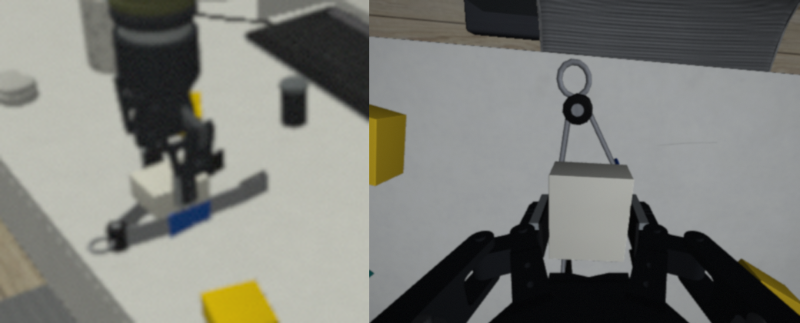

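Gripped at 50.2 mm with 20 N, the width of the notes. The picture shows the block between the pads. Now I'll lift it and carry it left.

>>> drive_tool(series=[{"dx": 0, "dy": 0, "dz": -0.015, "rx": 0, "ry": 0, "rz": 0, "fingers": 0.1}, {"dx": 0, "dy": 0, "dz": -0.04, "rx": 0, "ry": 0, "rz": 0, "fingers": 0.1}, {"dx": 0, "dy": 0.005, "dz": -0.06, "rx": 0, "ry": 0, "rz": 0, "fingers": 0.1}, {"dx": -0.003, "dy": 0.035, "dz": -0.06, "rx": 0, "ry": 0, "rz": 0, "fingers": 0.1}, {"dx": -0.006, "dy": 0.07, "dz": -0.06, "rx": 0, "ry": 0, "rz": 0, "fingers": 0.1}, {"dx": -0.009, "dy": 0.105, "dz": -0.06, "rx": 0, "ry": 0, "rz": 0, "fingers": 0.1}, {"dx": -0.01, "dy": 0.125, "dz": -0.06, "rx": 0, "ry": 0, "rz": 0, "fingers": 0.1}, {"dx": -0.01, "dy": 0.125, "dz": -0.06, "rx": 0, "ry": 0, "rz": 0, "fingers": 0.1}], squeeze=30)

```text
clock: 4.37
tool_pos: [385.9, 378.0, 77.4]
tcp_rot: [-0.137, 3.139, 0.004]
force: [-0.8, 0.7, -1.2]
grip_width: 49.9
gripper_force: 31.0
```

>>> drive_tool(series=[{"dx": 0, "dy": 0, "dz": 0.025, "rx": 0, "ry": 0, "rz": 0, "fingers": 0.1}, {"dx": 0, "dy": 0, "dz": 0.05, "rx": 0, "ry": 0, "rz": 0, "fingers": 0.1}, {"dx": 0, "dy": 0, "dz": 0.065, "rx": 0, "ry": 0, "rz": 0, "fingers": 0.1}, {"dx": 0, "dy": 0, "dz": 0.072, "rx": 0, "ry": 0, "rz": 0, "fingers": 0.1}, {"dx": 0, "dy": 0, "dz": 0.076, "rx": 0, "ry": 0, "rz": 0, "fingers": 0.1}, {"dx": 0, "dy": 0, "dz": 0.078, "rx": 0, "ry": 0, "rz": 0, "fingers": 0.1}, {"dx": 0, "dy": 0, "dz": 0.079, "rx": 0, "ry": 0, "rz": 0, "fingers": 0.1}])

```text
clock: 4.95
tool_pos: [388.2, 372.8, -0.8]
tcp_rot: [-0.127, 3.138, 0.001]
force: [1.3, -0.5, -0.7]
grip_width: 50.1
gripper_force: 31.0
```

>>> drive_tool(series=[{"dx": 0, "dy": 0, "dz": 0.002, "rx": 0, "ry": 0, "rz": 0, "fingers": 0.1}, {"dx": 0, "dy": 0, "dz": 0.004, "rx": 0, "ry": 0, "rz": 0, "fingers": 0.1}, {"dx": 0, "dy": 0, "dz": 0.005, "rx": 0, "ry": 0, "rz": 0, "fingers": 0.1}, {"dx": 0, "dy": 0, "dz": 0.005, "rx": 0, "ry": 0, "rz": 0, "fingers": 0.1}])

```text
clock: 5.28
tool_pos: [387.8, 372.6, -6.2]
tcp_rot: [-0.128, 3.139, 0.0]
force: [-1.1, 0.5, -2.4]
grip_width: 50.3
gripper_force: 31.0
```

>>> drive_tool(series=[{"dx": 0, "dy": 0, "dz": 0.001, "rx": 0, "ry": 0, "rz": 0, "fingers": 0.1}, {"dx": 0, "dy": 0, "dz": 0.002, "rx": 0, "ry": 0, "rz": 0, "fingers": 0.1}, {"dx": 0, "dy": 0, "dz": 0.002, "rx": 0, "ry": 0, "rz": 0, "fingers": 0.1}])

```text
clock: 5.53
tool_pos: [387.9, 372.7, -7.8]
tcp_rot: [-0.128, 3.139, 0.001]
force: [0.0, -1.8, 4.7]
grip_width: 50.2
gripper_force: 31.3
```

Contact on the desk is felt at the expected height (force +4.7 N), so I'll release, rise and go back over the tongs.

>>> drive_tool(series=[{"dx": 0, "dy": 0, "dz": 0, "rx": 0, "ry": 0, "rz": 0, "fingers": 0.4}, {"dx": 0, "dy": 0, "dz": 0, "rx": 0, "ry": 0, "rz": 0, "fingers": 1}, {"dx": 0, "dy": 0, "dz": 0, "rx": 0, "ry": 0, "rz": 0, "fingers": 1}, {"dx": 0, "dy": 0, "dz": 0, "rx": 0, "ry": 0, "rz": 0, "fingers": 1}, {"dx": 0, "dy": 0, "dz": -0.02, "rx": 0, "ry": 0, "rz": 0, "fingers": 1}, {"dx": 0, "dy": 0, "dz": -0.06, "rx": 0, "ry": 0, "rz": 0, "fingers": 1}, {"dx": 0, "dy": 0, "dz": -0.1, "rx": 0, "ry": 0, "rz": 0, "fingers": 1}])

```text
clock: 6.12
tool_pos: [386.5, 371.2, 91.2]
tcp_rot: [0.127, -3.136, 0.005]
force: [0.7, 1.6, 0.6]
grip_width: 85.4
gripper_force: 0.0
```

>>> drive_tool(series=[{"dx": 0.003, "dy": -0.035, "dz": 0, "rx": 0, "ry": 0, "rz": -0.05, "fingers": 1}, {"dx": 0.005, "dy": -0.07, "dz": 0, "rx": 0, "ry": 0, "rz": -0.1, "fingers": 1}, {"dx": 0.008, "dy": -0.105, "dz": 0, "rx": 0, "ry": 0, "rz": -0.13, "fingers": 1}, {"dx": 0.01, "dy": -0.125, "dz": 0, "rx": 0, "ry": 0, "rz": -0.13, "fingers": 1}, {"dx": 0.01, "dy": -0.125, "dz": 0, "rx": 0, "ry": 0, "rz": -0.13, "fingers": 1}])

```text
clock: 6.53
tool_pos: [388.1, 242.1, 91.5]
tcp_rot: [0.321, -3.124, 0.002]
force: [1.5, 0.3, -0.4]
grip_width: 85.4
gripper_force: 0.0
```

```bash
python3 - <<'E'
from h import *
o=monitor.get_obs(); print(o['tool_pos'],o['tcp_rot'],o['grip_width'])
im,m=snap('wrist','w5.png'); np.save('w5.npy',m,allow_pickle=True)
hsv=cv2.cvtColor(im,cv2.COLOR_BGR2HSV); blue=cv2.inRange(hsv,(100,90,30),(135,255,255))
C=[]
for c in cv2.findContours(blue,0,2)[0]:
    if cv2.contourArea(c)>60:
        b=cv2.boxPoints(cv2.minAreaRect(c)); P=np.array([onz(m,*p,26)[:2] for p in b]); C.append(P.mean(0)); print(cv2.contourArea(c),b.mean(0).round(),P.round(1).tolist(),P.mean(0).round(1))
a,_=snap('scene','s5.png'); c=cv2.resize(a[110:250,150:310],(480,420),interpolation=2)
cv2.imwrite('pics/m5.png',cv2.resize(np.hstack([c,im]),(800,323)))
E
```

```text
[388.11279302 242.13645233  91.45065197] [ 3.21459411e-01 -3.12419236e+00  2.31067046e-03] 85.4404315634833
131.0 [324. 216.] [[356.4, 262.1], [355.5, 265.2], [405.5, 281.6], [406.5, 278.3]] [381.  271.8]
159.0 [262. 217.] [[418.5, 224.0], [365.3, 218.3], [364.9, 221.8], [418.1, 227.8]] [391.7 223. ]
```

View pics/m5.png

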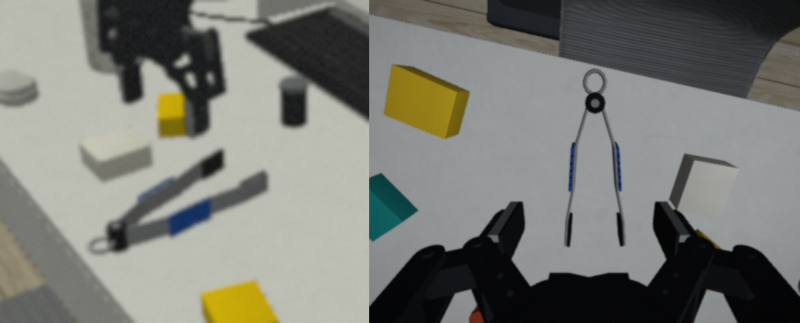

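The notes lie flat on the desk, clear of the tongs, at (115,155) in the left half. The sleeves are at wrist pixels (262,217) and (324,216), giving a midpoint of about (387,248) and a heading of about 12°. I'll go down around the sleeves.

>>> drive_tool(series=[{"dx": 0, "dy": 0.0005, "dz": 0.03, "rx": 0, "ry": 0, "rz": -0.01, "fingers": 1}, {"dx": 0, "dy": 0.0005, "dz": 0.06, "rx": 0, "ry": 0, "rz": -0.01, "fingers": 1}, {"dx": 0, "dy": 0.0005, "dz": 0.08, "rx": 0, "ry": 0, "rz": -0.01, "fingers": 1}, {"dx": 0, "dy": 0.0005, "dz": 0.092, "rx": 0, "ry": 0, "rz": -0.01, "fingers": 1}, {"dx": 0, "dy": 0.0005, "dz": 0.098, "rx": 0, "ry": 0, "rz": -0.01, "fingers": 1}, {"dx": 0, "dy": 0.0005, "dz": 0.1, "rx": 0, "ry": 0, "rz": -0.01, "fingers": 1}, {"dx": 0, "dy": 0.0005, "dz": 0.1, "rx": 0, "ry": 0, "rz": -0.01, "fingers": 1}])

```text
clock: 7.22
tool_pos: [387.8, 248.6, -8.4]
tcp_rot: [0.349, -3.122, -0.0]
force: [0.8, 0.4, -0.5]
grip_width: 85.2
gripper_force: 0.0
```

>>> drive_tool(series=[{"dx": 0, "dy": 0, "dz": 0, "rx": 0, "ry": 0, "rz": 0, "fingers": 0.5}, {"dx": 0, "dy": 0, "dz": 0, "rx": 0, "ry": 0, "rz": 0, "fingers": 0.3}, {"dx": 0, "dy": 0, "dz": 0, "rx": 0, "ry": 0, "rz": 0, "fingers": 0.17}, {"dx": 0, "dy": 0, "dz": 0, "rx": 0, "ry": 0, "rz": 0, "fingers": 0.17}, {"dx": 0, "dy": 0, "dz": 0, "rx": 0, "ry": 0, "rz": 0, "fingers": 0.17}, {"dx": 0, "dy": 0, "dz": 0, "rx": 0, "ry": 0, "rz": 0, "fingers": 0.17}], squeeze=20)

```text
clock: 7.72
tool_pos: [388.7, 248.5, -7.1]
tcp_rot: [-0.346, 3.12, 0.003]
force: [-1.1, 0.6, 6.3]
grip_width: 50.3
gripper_force: 5.1
```

Gripped at 50.3 mm with 5 N, as the spring predicts. I'll lift the tongs.

>>> drive_tool(series=[{"dx": 0, "dy": 0, "dz": -0.006, "rx": 0, "ry": 0, "rz": 0, "fingers": 0.17}, {"dx": 0, "dy": 0, "dz": -0.02, "rx": 0, "ry": 0, "rz": 0, "fingers": 0.17}, {"dx": 0, "dy": 0, "dz": -0.045, "rx": 0, "ry": 0, "rz": 0, "fingers": 0.17}, {"dx": 0, "dy": 0, "dz": -0.075, "rx": 0, "ry": 0, "rz": 0, "fingers": 0.17}, {"dx": 0, "dy": 0, "dz": -0.11, "rx": 0, "ry": 0, "rz": 0, "fingers": 0.17}, {"dx": 0, "dy": 0, "dz": -0.145, "rx": 0, "ry": 0, "rz": 0, "fingers": 0.17}, {"dx": 0, "dy": 0, "dz": -0.175, "rx": 0, "ry": 0, "rz": 0, "fingers": 0.17}, {"dx": 0, "dy": 0, "dz": -0.2, "rx": 0, "ry": 0, "rz": 0, "fingers": 0.17}])

```text
clock: 8.38
tool_pos: [388.1, 247.6, 194.6]
tcp_rot: [-0.346, 3.12, 0.002]
force: [0.7, 0.7, -2.1]
grip_width: 49.9
gripper_force: 3.6
```

>>> drive_tool(series=[{"dx": -0.005, "dy": -0.01, "dz": 0, "rx": 0, "ry": 0, "rz": 0, "fingers": 0.17}, {"dx": -0.015, "dy": -0.033, "dz": 0, "rx": 0, "ry": 0, "rz": 0, "fingers": 0.17}, {"dx": -0.027, "dy": -0.06, "dz": 0, "rx": 0, "ry": 0, "rz": 0, "fingers": 0.17}, {"dx": -0.039, "dy": -0.087, "dz": 0, "rx": 0, "ry": 0, "rz": 0, "fingers": 0.17}, {"dx": -0.05, "dy": -0.112, "dz": 0, "rx": 0, "ry": 0, "rz": 0, "fingers": 0.17}, {"dx": -0.058, "dy": -0.13, "dz": 0, "rx": 0, "ry": 0, "rz": 0, "fingers": 0.17}, {"dx": -0.061, "dy": -0.137, "dz": 0, "rx": 0, "ry": 0, "rz": 0, "fingers": 0.17}, {"dx": -0.061, "dy": -0.137, "dz": 0, "rx": 0, "ry": 0, "rz": 0, "fingers": 0.17}])

```text
clock: 9.05
tool_pos: [477.8, 125.1, 191.2]
tcp_rot: [0.34, -3.122, 0.001]
force: [-0.1, 0.7, -1.4]
grip_width: 49.7
gripper_force: 3.6
```

>>> drive_tool(series=[{"dx": 0, "dy": 0, "dz": 0, "rx": 0, "ry": 0, "rz": 0, "fingers": 0.17}, {"dx": 0, "dy": 0, "dz": 0, "rx": 0, "ry": 0, "rz": 0, "fingers": 0.17}])

```text
clock: 9.22
tool_pos: [476.3, 128.9, 191.3]
tcp_rot: [0.35, -3.121, -0.001]
force: [0.2, -0.4, -0.1]
grip_width: 50.0
gripper_force: 3.6
```

```bash
python3 - <<'E'
from h import *
o=monitor.get_obs(); print(o['tool_pos'],o['tcp_rot'],o['grip_width'],o['gripper_force'],o['qpos'].round(2))
im,m=snap('wrist','w6.png'); np.save('w6.npy',m,allow_pickle=True)
s,ms=snap('scene','s6.png'); d,md=snap('side','d6.png')
for n,i,mm in(('w',im,m),('s',s,ms),('d',d,md)):
    h=cv2.cvtColor(i,cv2.COLOR_BGR2HSV); k=cv2.inRange(h,(5,150,110),(14,255,255))
    N,l,st,c=cv2.connectedComponentsWithStats(k)
    for j in range(1,N):
        if st[j,4]>25: print(n,st[j],c[j].round(1),onz(mm,*c[j],50 if n!='w' else 52).round(1))
cv2.imwrite('pics/m6.png',np.vstack([im,])); 
E
```

```text
[476.30908785 128.87803666 191.32724912] [ 3.50116244e-01 -3.12110871e+00 -9.76458347e-04] 50.01558834283338 3.608908318910835 [-0.69 -0.    0.37  1.88  0.    1.27  1.48]
w [272 283  26  23 479] [284.7 293.8] [595.1 154.7  52. ]
s [316 174  12   7  74] [321.8 177.1] [598.7 156.   50. ]
d [293 187   9   6  39] [296.9 189.5] [596.3 152.1  50. ]
```

View pics/m6.png

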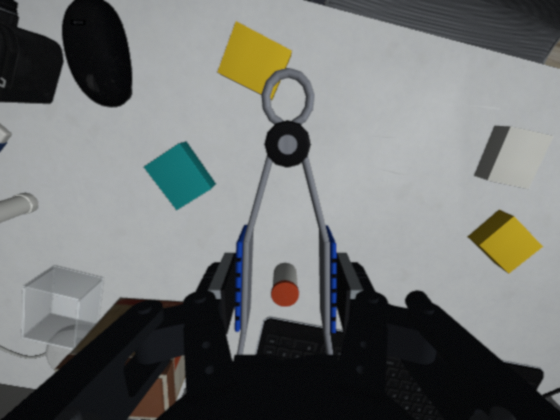

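The wrist view shows the tongs held straight: pivot at (288,144), sleeves at columns 241 and 332, and the white can's lid at (285,294) between the arms. I'll work out the tongs' axis and the distance to go from this image.

```bash
python3 - <<'E'
from h import *
m=np.load('w6.npy',allow_pickle=True).item(); im=cv2.imread('pics/w6.png')
k=cv2.inRange(cv2.cvtColor(im,cv2.COLOR_BGR2HSV),(105,120,30),(130,255,255))
rows=range(235,325,5); e=[]
for r in rows:
    x=np.where(k[r,225:350])[0]+225
    if len(x) and x.min()<260 and x.max()>310: e.append((r,x.min(),x.max()))
print(e[::3])
g=cv2.cvtColor(im,cv2.COLOR_BGR2GRAY)[115:172,258:320]; pm=(g<60).astype(np.uint8); ys,xs=np.where(pm); pc=(xs.mean()+258,ys.mean()+115); print('pivot px',pc)
o=monitor.get_obs(); R=cv2.Rodrigues(np.array(o['tcp_rot']))[0]
T=lambda p:(R.T@(p-o['tool_pos'])).round(1)
for z in (212,225):
    A=[T((onz(m,a,r,z)+onz(m,b,r,z))/2) for r,a,b in e]; W=[np.linalg.norm(onz(m,a,r,z)-onz(m,b,r,z)).round(1) for r,a,b in e]
    print(z,'pivot tool',T(onz(m,*pc,z)),'mid',A[0],A[-1],W)
print('can tool',T(np.array([597,154.5,26])))
E
```

```text
[(235, np.int64(240), np.int64(331)), (250, np.int64(237), np.int64(335)), (265, np.int64(235), np.int64(337)), (280, np.int64(235), np.int64(337)), (295, np.int64(234), np.int64(337)), (310, np.int64(235), np.int64(335))]
pivot px (np.float64(287.02230769230766), np.float64(143.23076923076923))
212 pivot tool [ 68.3   0.2 -20.4] mid [ 23.2  -0.4 -20.4] [-27.9  -0.6 -20.4] [np.float64(45.5), np.float64(47.8), np.float64(49.6), np.float64(49.9), np.float64(52.2), np.float64(47.4), np.float64(52.9), np.float64(53.2), np.float64(48.3), np.float64(53.8), np.float64(54.2), np.float64(49.1), np.float64(55.4), np.float64(55.2), np.float64(51.7), np.float64(54.8), np.float64(54.6), np.float64(54.4)]
225 pivot tool [ 69.6   0.1 -33.4] mid [ 28.9  -0.4 -33.4] [-17.3  -0.6 -33.4] [np.float64(41.1), np.float64(43.2), np.float64(44.8), np.float64(45.1), np.float64(47.2), np.float64(42.8), np.float64(47.7), np.float64(48.0), np.float64(43.6), np.float64(48.6), np.float64(48.9), np.float64(44.4), np.float64(50.0), np.float64(49.8), np.float64(46.7), np.float64(49.5), np.float64(49.3), np.float64(49.1)]
can tool [-123.1   -1.6  165.5]
```

```bash
python3 - <<'E'
from h import *
m=np.load('w6.npy',allow_pickle=True).item(); im=cv2.imread('pics/w6.png')
k=cv2.inRange(cv2.cvtColor(im,cv2.COLOR_BGR2HSV),(20,130,80),(35,255,255)); k[:,320:]=0
c=max(cv2.findContours(k,0,2)[0],key=cv2.contourArea)
o=monitor.get_obs(); R=cv2.Rodrigues(np.array(o['tcp_rot']))[0]
P=np.array([R.T@(onz(m,*p[0],26)-o['tool_pos']) for p in c])
print('yellow tool x min',P[P[:,0].argmin()],'y max/min',P[P[:,1].argmax()],P[P[:,1].argmin()])
E
```

```text
yellow tool x min [100.65059887 -26.58432951 165.57060261] y max/min [135.7424417    3.97536825 165.58710666] [121.19845621 -68.25630095 165.55813333]
```

>>> drive_tool(series=[{"dx": 0.002, "dy": -0.001, "dz": 0.015, "rx": 0, "ry": 0, "rz": 0, "fingers": 0.17}, {"dx": 0.002, "dy": -0.001, "dz": 0.045, "rx": 0, "ry": 0, "rz": 0, "fingers": 0.17}, {"dx": 0.002, "dy": -0.001, "dz": 0.08, "rx": 0, "ry": 0, "rz": 0, "fingers": 0.17}, {"dx": 0.002, "dy": -0.001, "dz": 0.115, "rx": 0, "ry": 0, "rz": 0, "fingers": 0.17}, {"dx": 0.002, "dy": -0.001, "dz": 0.145, "rx": 0, "ry": 0, "rz": 0, "fingers": 0.17}, {"dx": 0.002, "dy": -0.001, "dz": 0.17, "rx": 0, "ry": 0, "rz": 0, "fingers": 0.17}, {"dx": 0.002, "dy": -0.001, "dz": 0.184, "rx": 0, "ry": 0, "rz": 0, "fingers": 0.17}, {"dx": 0.002, "dy": -0.001, "dz": 0.19, "rx": 0, "ry": 0, "rz": 0, "fingers": 0.17}])

```text
clock: 10.03
tool_pos: [473.3, 126.1, -0.9]
tcp_rot: [0.349, -3.118, 0.002]
force: [-0.9, 0.1, -1.0]
grip_width: 50.2
gripper_force: 3.6
```

>>> drive_tool(series=[{"dx": 0, "dy": 0, "dz": 0, "rx": 0, "ry": 0, "rz": 0, "fingers": 0.17}, {"dx": 0, "dy": 0, "dz": 0, "rx": 0, "ry": 0, "rz": 0, "fingers": 0.17}])

```text
clock: 10.2
tool_pos: [476.0, 126.6, 2.2]
tcp_rot: [-0.348, 3.121, 0.0]
force: [0.8, -0.2, 0.0]
grip_width: 50.1
gripper_force: 3.6
```

```bash
python3 - <<'E'
from h import *
o=monitor.get_obs(); print(o['tool_pos'],o['tcp_rot'],o['grip_width'],o['gripper_force'],o['force'])
print('can tool',tool([597,154.5,26]))
im,m=snap('wrist','w7.png'); s,ms=snap('scene','s7.png'); d,md=snap('side','d7.png')
for n,i,mm in(('w',im,m),('s',s,ms),('d',d,md)):
    k=cv2.inRange(cv2.cvtColor(i,cv2.COLOR_BGR2HSV),(5,150,110),(14,255,255)); N,l,st,c=cv2.connectedComponentsWithStats(k)
    for j in range(1,N):
        if st[j,4]>25: print(n,st[j],onz(mm,*c[j],51).round(1))
E
```

```text
[476.00367547 126.55450426   2.23901402] [-3.48029395e-01  3.12148733e+00  4.61602539e-04] 50.08293001771272 3.607312902331614 [ 0.76203905 -0.21621733  0.01621542]
can tool [-0.12419883  0.00061454 -0.02366258]
s [316 174  12   8  77] [596.8 154.3  51. ]
d [293 187   9   6  38] [594.9 150.5  51. ]
```

>>> drive_tool(series=[{"dx": -0.005, "dy": 0.0005, "dz": 0, "rx": 0, "ry": 0, "rz": 0, "fingers": 0.17}, {"dx": -0.012, "dy": 0.0005, "dz": 0, "rx": 0, "ry": 0, "rz": 0, "fingers": 0.17}, {"dx": -0.019, "dy": 0.0005, "dz": 0, "rx": 0, "ry": 0, "rz": 0, "fingers": 0.17}, {"dx": -0.026, "dy": 0.0005, "dz": 0, "rx": 0, "ry": 0, "rz": 0, "fingers": 0.17}, {"dx": -0.033, "dy": 0.0005, "dz": 0, "rx": 0, "ry": 0, "rz": 0, "fingers": 0.17}, {"dx": -0.038, "dy": 0.0005, "dz": 0, "rx": 0, "ry": 0, "rz": 0, "fingers": 0.17}, {"dx": -0.04, "dy": 0.0005, "dz": 0, "rx": 0, "ry": 0, "rz": 0, "fingers": 0.17}, {"dx": -0.04, "dy": 0.0005, "dz": 0, "rx": 0, "ry": 0, "rz": 0, "fingers": 0.17}])

```text
clock: 11.02
tool_pos: [515.1, 135.2, 1.5]
tcp_rot: [-0.347, 3.122, -0.0]
force: [0.6, -0.5, -0.5]
grip_width: 50.1
gripper_force: 3.6
```

```bash
python3 - <<'E'
from h import *
o=monitor.get_obs(); print(o['tool_pos'],o['grip_width'],o['gripper_force'],o['force'])
for n in('scene','side'):
    i,mm=snap(n,n[:2]+'8.png')
    k=cv2.inRange(cv2.cvtColor(i,cv2.COLOR_BGR2HSV),(5,150,110),(14,255,255)); N,l,st,c=cv2.connectedComponentsWithStats(k)
    for j in range(1,N):
        if st[j,4]>20: print(n,st[j],c[j],onz(mm,*c[j],51).round(1),tool(onz(mm,*c[j],51)))
E
```

```text
[515.05904816 135.19701573   1.48275411] 50.10885502830588 3.6067415697652905 [ 0.58650564 -0.51119974 -0.52950406]
side [297 187   5   6  21] [298.57142857 189.61904762] [598.9 147.4  51. ] [-0.08524548 -0.00651955 -0.04965814]
```

Nothing was touched on the way in. Now I'll close the tips on the can slowly.

>>> drive_tool(series=[{"dx": 0, "dy": 0, "dz": 0, "rx": 0, "ry": 0, "rz": 0, "fingers": 0.13}, {"dx": 0, "dy": 0, "dz": 0, "rx": 0, "ry": 0, "rz": 0, "fingers": 0.09}, {"dx": 0, "dy": 0, "dz": 0, "rx": 0, "ry": 0, "rz": 0, "fingers": 0.05}, {"dx": 0, "dy": 0, "dz": 0, "rx": 0, "ry": 0, "rz": 0, "fingers": 0.02}, {"dx": 0, "dy": 0, "dz": 0, "rx": 0, "ry": 0, "rz": 0, "fingers": -0.02}, {"dx": 0, "dy": 0, "dz": 0, "rx": 0, "ry": 0, "rz": 0, "fingers": -0.06}, {"dx": 0, "dy": 0, "dz": 0, "rx": 0, "ry": 0, "rz": 0, "fingers": -0.15}, {"dx": 0, "dy": 0, "dz": 0, "rx": 0, "ry": 0, "rz": 0, "fingers": -0.15}], squeeze=40)

```text
clock: 11.78
tool_pos: [514.5, 135.3, 1.7]
tcp_rot: [0.347, -3.122, -0.0]
force: [-0.7, -0.1, 1.0]
grip_width: 40.7
gripper_force: 42.6
```

>>> drive_tool(series=[{"dx": 0, "dy": 0, "dz": 0, "rx": 0, "ry": 0, "rz": 0, "fingers": -0.15}, {"dx": 0, "dy": 0, "dz": 0, "rx": 0, "ry": 0, "rz": 0, "fingers": -0.15}, {"dx": 0, "dy": 0, "dz": 0, "rx": 0, "ry": 0, "rz": 0, "fingers": -0.15}])

```text
clock: 12.03
tool_pos: [514.5, 135.3, 1.7]
tcp_rot: [-0.347, 3.122, 0.0]
force: [-0.4, 0.4, 0.7]
grip_width: 40.5
gripper_force: 42.7
```

Stopped at 40.5 mm with 43 N, so the tips are on the can. I'll lift gently and straight up.

>>> drive_tool(series=[{"dx": 0, "dy": 0, "dz": -0.004, "rx": 0, "ry": 0, "rz": 0, "fingers": -0.15}, {"dx": 0, "dy": 0, "dz": -0.012, "rx": 0, "ry": 0, "rz": 0, "fingers": -0.15}, {"dx": 0, "dy": 0, "dz": -0.025, "rx": 0, "ry": 0, "rz": 0, "fingers": -0.15}, {"dx": 0, "dy": 0, "dz": -0.042, "rx": 0, "ry": 0, "rz": 0, "fingers": -0.15}, {"dx": 0, "dy": 0, "dz": -0.06, "rx": 0, "ry": 0, "rz": 0, "fingers": -0.15}, {"dx": 0, "dy": 0, "dz": -0.08, "rx": 0, "ry": 0, "rz": 0, "fingers": -0.15}, {"dx": 0, "dy": 0, "dz": -0.1, "rx": 0, "ry": 0, "rz": 0, "fingers": -0.15}, {"dx": 0, "dy": 0, "dz": -0.12, "rx": 0, "ry": 0, "rz": 0, "fingers": -0.15}])

```text
clock: 12.7
tool_pos: [514.6, 134.9, 123.2]
tcp_rot: [-0.346, 3.122, 0.0]
force: [-0.1, 0.5, -2.2]
grip_width: 40.7
gripper_force: 42.4
```

>>> drive_tool(series=[{"dx": 0, "dy": 0, "dz": -0.015, "rx": 0, "ry": 0, "rz": 0, "fingers": -0.15}, {"dx": 0, "dy": 0, "dz": -0.028, "rx": 0, "ry": 0, "rz": 0, "fingers": -0.15}, {"dx": 0, "dy": 0, "dz": -0.035, "rx": 0, "ry": 0, "rz": 0, "fingers": -0.15}, {"dx": 0, "dy": 0, "dz": -0.037, "rx": 0, "ry": 0, "rz": 0, "fingers": -0.15}, {"dx": 0, "dy": 0, "dz": -0.037, "rx": 0, "ry": 0, "rz": 0, "fingers": -0.15}, {"dx": 0, "dy": 0, "dz": -0.037, "rx": 0, "ry": 0, "rz": 0, "fingers": -0.15}])

```text
clock: 13.2
tool_pos: [514.0, 135.0, 157.9]
tcp_rot: [0.347, -3.121, 0.001]
force: [0.6, -0.1, -1.3]
grip_width: 40.7
gripper_force: 42.4
```

```bash
python3 - <<'E'
from h import *
o=monitor.get_obs(); print(o['tool_pos'],o['tcp_rot'],o['grip_width'],o['gripper_force'],o['force'])
ob=[]
for n in('scene','side'):
    i,mm=snap(n,n[:2]+'9.png'); print(n,'expected lid px',proj(mm,[(597,154.5,204),(597,154.5,51)]).round().tolist())
    k=cv2.inRange(cv2.cvtColor(i,cv2.COLOR_BGR2HSV),(5,150,110),(14,255,255)); N,l,st,c=cv2.connectedComponentsWithStats(k)
    for j in range(1,N):
        if st[j,4]>15: print(n,st[j],c[j].round(1))
# clock-change of the rest: differences against the first scene picture near the other things
a=cv2.imread('pics/s0.png').astype(int); b=cv2.imread('pics/sc9.png').astype(int)
for nm,(x,y) in dict(black=(277,154),glue=(430,266),eraser=(417,309),white0=(321,185),yel2=(255,247)).items():
    print(nm,np.abs(a-b)[y-12:y+12,x-8:x+8].mean().round(1))
E
```

```text
[514.01196333 135.02740535 157.92387774] [ 3.46688849e-01 -3.12129849e+00  5.13825933e-04] 40.733684218946046 42.44497060775757 [ 0.58527385 -0.14797156 -1.33440295]
scene expected lid px [[327.0, 115.0], [322.0, 177.0]]
scene [331 112   4   5  17] [332.3 114.1]
side expected lid px [[298.0, 140.0], [297.0, 189.0]]
side [296 138   9   5  37] [299.6 140. ]
black 17.1
glue 1.4
eraser 1.3
white0 65.2
yel2 0.9
```

```bash
python3 - <<'E'
from h import *
a=cv2.imread('pics/d0.png'); b=cv2.imread('pics/si9.png')
print('black side',np.abs(a.astype(int)-b)[161:182,259:274].mean().round(1))
print('before'); print(cv2.cvtColor(a,6)[184:210:2,286:310])
print('now'); print(cv2.cvtColor(b,6)[135:163:2,286:316])
E
```

```text
black side 32.7
before
[[193 190 194 191 192 193 190 199 196 188 163 136 102  59  31  24  20  25
   22  25  22  31  25  27]
 [188 191 185 191 196 190 191 188 184 167 159 157 153 139 131  83  41  23
   10  22  23  26  17  28]
 [192 193 190 195 190 179 130 103  94  90  83  91  96  91  92 113 126 117
   90  44  22  20  17  31]
 [195 193 191 192 190 165 106  80  87  94  90  88  86  88  84  92 125 190
  194 160 114  75  47  20]
 [193 193 191 194 197 181 126  81  68  65  72  68  67  66  69  93 147 192
  197 194 196 185 149 104]
 [193 198 191 193 194 181 130 109 102 110 107 110 112 108 105 109 152 193
  196 195 193 197 196 194]
 [194 191 188 193 195 179 130 102 103 108 113 112 113 108 101 118 166 190
  198 190 194 193 194 194]
 [195 192 193 194 192 180 127  99  98 111 114 112 112 108 105 118 170 194
  193 190 190 193 193 192]
 [193 190 194 195 195 182 127 103 102 110 107 115 111 107 104 120 164 190
  197 186 193 190 193 190]
 [190 193 193 190 197 177 126  94 105 109 115 108 112 102 102 113 161 192
  189 191 191 191 192 188]
 [193 193 189 196 193 183 134 102 101 103 104 105 107  97 109 134 1
[... 1291 characters left out ...]
 80  76  75  79  78  75
   76  75  74 103 163 178 173 172 174 175 173 175]
 [ 28  35  47  69  80  79  81  80  77  82  82  80  80  78  75  74  75  81
   70  73  79 113 123 133 155 163 171 177 174 177]
 [ 19  26  52  64  84  79  77  80  76  83  76  79  78  75  79  84  88  82
   75  65  70  91  95 115 126 122 129 145 159 168]
 [ 19  33  42  62  77  75  82  81  84  79  84  92 101 112 113 109 102  91
   64  53  41  25  31  37  52  74 104 125 134 125]
 [ 33  36  35  58  80  78  58  47  49  40  41  61  67  70  62  49  40  32
   33  28  31  25  31  24  20  20  29  55  70  98]
 [ 62  44  42  39  38  31  30  31  37  28  32  33  33  28  24  33  33  34
   32  34  35  27  33  38  29  16  31  33  65  98]]
```

```bash
python3 - <<'E'
from h import *
im,m=snap('wrist','w10.png')
g=cv2.cvtColor(im,6)[110:180,250:325]; ys,xs=np.where(g<60); print('pivot px',xs.mean()+250,ys.mean()+110,len(xs),'before 287.0 143.2')
k=cv2.inRange(cv2.cvtColor(im,40),(3,130,70),(16,255,255)); k[:,:230]=0;k[:,345:]=0
N,l,st,c=cv2.connectedComponentsWithStats(k)
for j in range(1,N):
    if st[j,4]>15: print('lid',st[j],c[j])
o=monitor.get_obs(); R=cv2.Rodrigues(np.array(o['tcp_rot']))[0]
P=lambda x,y,z: proj(m,R@np.array([x,y,z])+o['tool_pos']).round(1)
print('lid upright px: centre, near, far',P(-83,0,-50),P(-66,0,-50),P(-100,0,-50))
b=cv2.imread('pics/w6.png'); g=cv2.cvtColor(b,6)[110:180,250:325]; ys,xs=np.where(g<60); print('w6 pivot same mask',xs.mean()+250,ys.mean()+110,len(xs))
# scene: body + lid edges now
s=cv2.cvtColor(cv2.imread('pics/sc9.png'),6); print(s[104:138:2,316:346])
E
```

```text
pivot px 286.2587185725872 140.37307380373073 1233 before 287.0 143.2
lid upright px: centre, near, far [[286.5 446.6]] [[286.6 422.9]] [[286.4 468.7]]
w6 pivot same mask 287.02230769230766 143.23076923076923 1300
[[ 26  26  31  38  44  40  32  31  31  31  33  32  40  45  45  45  39  75
  126 147 138 120  94  71  57  49  50  54  62  70]
 [ 32  29  30  48  48  39  31  30  27  31  29  30  32  38  46  36  48  87
  128 152 161 161 157 148 136 126 116 111 120 123]
 [ 34  33  42  47  44  30  29  27  27  28  28  32  38  39  41  39  59  85
  103 113 120 128 130 125 118 114 108 102  95  87]
 [ 35  60  93  85  52  32  24  24  24  26  30  33  40  38  38  55  88 106
  108 105 102 101 100  95  81  66  56  51  43  41]
 [ 32  54  85  76  48  29  28  22  25  30  30  36  34  34  42  70  88 100
  106 110 111 110 106  86  56  37  37  42  39  38]
 [ 26  26  30  28  25  30  24  28  26  26  29  31  29  40  60  78  87  89
   86  87 100 110 108  84  49  33  32  36  36  40]
 [ 29  29  28  27  25  22  30  28  28  23  26  26  36  47  64  72  73  71
   70  85 105 112 104  77  45  28  27  32  33  36]
 [ 30  29  
[... 539 characters left out ...]
 76  73  73  75  75  73
   76  74  73  74  94 133 156 163 163 163 157 147]
 [ 29  30  40  58  68  80  87  97 103 103  99  91  80  76  75  73  74  74
   73  73  75  74  97 136 158 163 165 162 164 164]
 [ 32  48  70  97 107 102  96  91  85  82  77  75  76  75  74  74  74  74
   74  76  79  91 120 147 160 163 162 162 163 163]
 [ 49  69  81  86  83  79  77  76  77  76  77  74  76  72  70  72  74  76
   82  95 106 114 119 130 142 150 156 159 162 160]
 [ 48  65  74  77  77  77  78  78  77  76  76  77  75  74  75  78  82  78
   87  95 106 112 112 114 115 119 122 132 141 151]
 [ 50  67  76  77  77  77  75  77  75  78  78  80  83  88  90  92  92  92
   80  56  54  64  85  98 101 105 110 112 114 116]]
```

```bash
python3 - <<'E'
from h import *
s=cv2.cvtColor(cv2.imread('pics/s0.png'),6); print(s[170:198:2,312:336])
print('now rows 106-124 colour right part'); n=cv2.imread('pics/sc9.png')
for r in range(106,126,2): print(r,[tuple(int(q) for q in n[r,c]) for c in range(332,343)])
ms=viewer.camera_model('scene'); o=monitor.get_obs(); R=cv2.Rodrigues(np.array(o['tcp_rot']))[0]
W=lambda x,y,z: R@np.array([x,y,z])+o['tool_pos']
for x in(-83,-92): print(x,'axis px: bottom, lid underside, top',proj(ms,[W(x,0,1.5),W(x,0,-43.5),W(x,0,-50.5)]).round(1).tolist())
E
```

```text
[[181 181 182 181 180 180 175 162 143 120  93  63  43  36  29  30  28  29
   28  30  31  29  33  34]
 [181 182 180 181 177 177 174 169 164 156 145 130 109  83  55  41  34  28
   34  30  31  34  29  29]
 [181 179 176 163 141 122 113 108 105 102 102 103 102  96  90  83  73  59
   48  37  31  28  35  30]
 [181 177 161 131 103  94  94  93  93  88  91  90  89  92  91  95 103 122
  120  99  74  50  38  33]
 [180 175 154 119  96  90  89  91  92  92  91  90  90  88  86  86 109 151
  169 164 148 127 101  75]
 [178 178 164 134  98  81  75  75  77  79  78  78  75  72  70  86 128 165
  180 181 180 176 166 149]
 [179 178 166 144 120 104  94  90  84  81  83  83  86  90  92 113 152 176
  181 180 180 180 180 179]
 [181 176 163 139 117 107 103 103 103 104 102 105 104 102 104 123 156 176
  180 180 180 183 181 181]
 [179 176 158 133 113 106 101 104 105 104 105 105 103 102 106 130 159 177
  179 182 181 181 179 181]
 [180 175 154 127 109 102 103 103 106 105 104 105 103 101 109 138 166 177
  178 177 180 179 179 179]
 [179 172 149 121 105 102 103 103 104 105 106 104 102 100 109 139 167 177
  180 180 179 18
[... 1579 characters left out ...]
120 [(92, 101, 102), (93, 99, 101), (106, 112, 112), (126, 133, 132), (123, 130, 129), (115, 121, 121), (119, 126, 125), (111, 117, 116), (87, 91, 91), (57, 59, 60), (37, 38, 36)]
122 [(85, 90, 90), (70, 76, 75), (71, 76, 75), (74, 77, 76), (76, 78, 76), (76, 77, 76), (96, 101, 99), (132, 138, 137), (144, 151, 150), (131, 139, 138), (103, 109, 108)]
124 [(64, 65, 66), (74, 75, 75), (82, 83, 83), (80, 81, 79), (77, 78, 76), (77, 78, 75), (90, 95, 92), (129, 135, 133), (150, 158, 157), (155, 163, 161), (150, 158, 156)]
-83 axis px: bottom, lid underside, top [[324.5, 136.3], [326.1, 116.7], [326.3, 113.6]]
-92 axis px: bottom, lid underside, top [[327.0, 135.0], [328.6, 115.5], [328.9, 112.4]]
```

```bash
python3 - <<'E'
from h import *
o=monitor.get_obs(); R=cv2.Rodrigues(np.array(o['tcp_rot']))[0]
W=lambda x,y,z: R@np.array([x,y,z])+o['tool_pos']
for n in('scene','side'):
    ms=viewer.camera_model(n)
    for y in(-20,-32,-45):
        print(n,y,proj(ms,[W(-11,y,z) for z in(-13,-30,-50,-70,-90)]).round().tolist())
    i=cv2.imread(f'pics/{n[:2]}9.png'); h=cv2.cvtColor(i,40)
    k=((h[...,0]<16)&(h[...,1]>60)&(h[...,2]>60)).astype(np.uint8); N,l,st,c=cv2.connectedComponentsWithStats(k,connectivity=8)
    u,v=proj(ms,W(-83,0,-47))[0]
    for j in range(1,N):
        if np.hypot(*(c[j]-[u,v]))<15 and st[j,4]>8: print('orange',st[j],c[j].round(1),'expected',u.round(1),v.round(1)); print(k[st[j,1]-1:st[j,1]+st[j,3]+1,st[j,0]-2:st[j,0]+st[j,2]+2])
E
```

```text
scene -20 [[311.0, 144.0], [312.0, 136.0], [312.0, 127.0], [313.0, 117.0], [313.0, 107.0]]
scene -32 [[316.0, 146.0], [316.0, 138.0], [317.0, 129.0], [318.0, 119.0], [318.0, 109.0]]
scene -45 [[321.0, 148.0], [321.0, 140.0], [322.0, 131.0], [323.0, 121.0], [324.0, 111.0]]
orange [329 111   7   9  45] [331.9 114.9] expected 326.2 115.2
[[0 0 0 0 0 0 0 0 0 0 0]
 [0 0 0 0 1 1 0 0 0 0 0]
 [0 0 0 1 1 1 1 1 0 0 0]
 [0 0 0 1 1 1 1 1 1 0 0]
 [0 0 0 1 1 1 1 1 1 0 0]
 [0 0 1 1 1 1 1 1 1 0 0]
 [0 0 1 1 1 1 1 1 1 0 0]
 [0 0 1 1 1 1 1 1 0 0 0]
 [0 0 1 1 1 1 1 0 0 0 0]
 [0 0 0 1 0 0 0 0 0 0 0]
 [0 0 0 0 0 0 0 0 0 0 0]]
side -20 [[285.0, 161.0], [285.0, 155.0], [285.0, 148.0], [285.0, 141.0], [285.0, 134.0]]
side -32 [[288.0, 162.0], [288.0, 156.0], [288.0, 149.0], [288.0, 142.0], [288.0, 135.0]]
side -45 [[291.0, 163.0], [291.0, 158.0], [291.0, 150.0], [292.0, 143.0], [292.0, 136.0]]
orange [295 137  10   7  61] [299.5 140.2] expected 297.9 140.3
[[0 0 0 0 0 0 0 0 0 0 0 0 0 0]
 [0 0 0 0 1 1 1 1 1 0 0 0 0 0]
 [0 0 0 1 1 1 1 1 1 1 1 1 0 0]
 [0 0 0 1 1 1 1 1 1 1 1 1 0 0]
 [0 0 1 1 1 1 1 1 1 1 1 1 0 0]
 [0 0 1 1 1 1 1 1 1 1 1 1 0 0]
 [0 0 1 1 1 1 1 1 1 1 1 0 0 0]
 [0 0 1 1 1 1 1 1 1 1 1 0 0 0]
 [0 0 0 0 0 0 0 0 0 0 0 0 0 0]]
```

The lid is at the right height, but the edges hint that the can may be leaning. I'll turn the tongs so the fixed cameras see it unobstructed.

>>> drive_tool(series=[{"dx": 0, "dy": 0, "dz": 0, "rx": 0, "ry": 0, "rz": 0.05, "fingers": -0.15}, {"dx": 0, "dy": 0, "dz": 0, "rx": 0, "ry": 0, "rz": 0.13, "fingers": -0.15}, {"dx": 0, "dy": 0, "dz": 0, "rx": 0, "ry": 0, "rz": 0.22, "fingers": -0.15}, {"dx": 0, "dy": 0, "dz": 0, "rx": 0, "ry": 0, "rz": 0.32, "fingers": -0.15}, {"dx": 0, "dy": 0, "dz": 0, "rx": 0, "ry": 0, "rz": 0.42, "fingers": -0.15}, {"dx": 0, "dy": 0, "dz": 0, "rx": 0, "ry": 0, "rz": 0.52, "fingers": -0.15}, {"dx": 0, "dy": 0, "dz": 0, "rx": 0, "ry": 0, "rz": 0.62, "fingers": -0.15}, {"dx": 0, "dy": 0, "dz": 0, "rx": 0, "ry": 0, "rz": 0.7, "fingers": -0.15}])

```text
clock: 14.02
tool_pos: [514.1, 135.0, 157.9]
tcp_rot: [-0.752, -3.049, 0.001]
force: [0.2, 1.2, -2.6]
grip_width: 40.9
gripper_force: 42.4
```

>>> drive_tool(series=[{"dx": 0, "dy": 0, "dz": 0, "rx": 0, "ry": 0, "rz": 0.06, "fingers": -0.15}, {"dx": 0, "dy": 0, "dz": 0, "rx": 0, "ry": 0, "rz": 0.1, "fingers": -0.15}, {"dx": 0, "dy": 0, "dz": 0, "rx": 0, "ry": 0, "rz": 0.1, "fingers": -0.15}, {"dx": 0, "dy": 0, "dz": 0, "rx": 0, "ry": 0, "rz": 0.1, "fingers": -0.15}])

```text
clock: 14.35
tool_pos: [514.2, 135.1, 158.1]
tcp_rot: [-0.894, -3.011, 0.001]
force: [0.3, -0.2, -1.8]
grip_width: 40.5
gripper_force: 42.4
```

```bash
python3 - <<'E'
from h import *
o=monitor.get_obs(); R=cv2.Rodrigues(np.array(o['tcp_rot']))[0]; print(o['tool_pos'],R[:,0].round(2),o['grip_width'],o['gripper_force'],o['force'])
W=lambda x,y,z: R@np.array([x,y,z])+o['tool_pos']
for n,f in(('scene','sc11.png'),('side','si11.png')):
    i,ms=snap(n,f); h=cv2.cvtColor(i,40); g=cv2.cvtColor(i,6)
    k=((h[...,0]<16)&(h[...,1]>80)&(h[...,2]>60)).astype(np.uint8); N,l,st,c=cv2.connectedComponentsWithStats(k,connectivity=8)
    u,v=proj(ms,W(-83,0,-47))[0]
    for j in range(1,N):
        if np.hypot(*(c[j]-[u,v]))<15 and st[j,4]>8: print(n,'orange',st[j],c[j].round(1),'expected',u.round(1),v.round(1))
    u,v=int(u),int(v); print('cols from',u-12); print(g[v-8:v+26,u-12:u+16])
E
```

```text
[514.23188981 135.10527844 158.09864078] [-0.84  0.55  0.  ] 40.52045429402879 42.3803436756134 [ 0.34820886 -0.23826319 -1.78637406]
scene orange [337 121  17  11 148] [344.9 126.4] expected 342.5 126.8
cols from 330
[[161 161 158 158 150 142 133 120 105  75  44  31  24  24  22  30  34  35
   37  37  41  40  40  40  40  39  39  37]
 [160 162 161 161 158 156 149 140 124  92  56  31  30  27  29  29  30  36
   37  37  39  40  41  42  37  38  40  38]
 [162 163 161 160 161 159 158 155 145 121  91  59  37  29  24  29  26  27
   34  41  39  43  41  43  43  42  42  41]
 [163 162 163 161 161 160 162 159 157 143 120  90  59  44  42  39  39  34
   35  34  39  42  40  42  41  41  40  42]
 [164 163 162 162 162 162 160 158 151 137 119  99  79  72  69  64  61  55
   45  45  41  40  39  41  41  41  41  41]
 [164 162 162 163 161 160 155 141 129 115 100  92  88  85  84  82  79  75
   70  63  56  46  45  42  41  42  40  38]
 [162 162 162 161 161 157 140 118 103  97  91  91  90  89  88  90  87  87
   84  79  73  65  52  42  40  37  36  39]
 [158 161 161 161 159 154 132 105  92  92  92  91  89  90  90  
[... 6458 characters left out ...]
 31  25  29  28  27  24  33  27  36  35  38  50  55  66  65  58  46  45
   29  30  29  27  30  28  40  36  33  32]
 [ 33  36  37  22  25  35  27  33  32  26  24  23  30  27  32  36  29  33
   32  25  34  28  39  26  32  41  25  29]
 [ 23  37  32  28  26  27  39  27  22  34  29  26  32  24  34  25  25  24
   30  35  33  37  31  26  22  28  34  30]
 [ 32  25  28  25  29  26  32  30  34  25  29  32  32  33  25  26  31  34
   23  31  31  39  26  33  32  33  37  34]
 [ 35  28  35  29  42  26  36  36  32  30  33  36  31  34  34  32  28  24
   29  24  21  35  31  29  33  36  36  22]
 [ 39  35  23  35  36  33  29  23  34  34  31  36  29  35  26  33  17  23
   32  30  29  38  30  32  32  36  31  32]]
```

From the clear view the can is upright: lid centre and underside centre line up within about 2° in the side view, and in the scene view they follow the image's own vertical. The underside is about 15 cm up and the grip is steady at 42 N. The earlier lean was the gripper hiding part of the can. I'll hand it in.

```bash
python3 -c "
from workcell import order
print(order.hand_in())"
```

```text
the job is handed in; nothing more can be done
None
```

The notes are flat on the free desk, and the job was handed in at about 14.5 s with the white can held upright in the tongs, its underside about 15 cm up; the black can was hidden from the cameras at the last check, but the arm never went near it.

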